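Seat a five-tenon end panel in its mortised base board

ROBOT

A 7-joint arm with a two-finger parallel gripper is mounted at the origin on the work surface; the furniture and walls round the work are solid. World frame = base frame: x ahead of the robot, y to its left, z up, the work surface at z = 0. Lengths are in m, angles in rad, forces in N, time in s.
With the tool pointing down it reaches from about 0.425 to 0.875 m from the base axis. Payload 8.4 kg.
Tool frame: the origin (TCP) lies midway between the tips of the shut fingers; the grasp point (between the pads) lies 19 mm behind it; z points along the fingers, y is the direction in which the jaws open and shut (so a half turn about z gives the same grasp; the last joint's range is limited). The gripper opens to 87 mm and grips with 3 to 60 N. Pads are 19 mm wide; open, the fingers measure 117 mm over their backs; the gripper's body (75 mm by 190 mm) begins 51 mm behind the grasp point.
Start: joints at [1.194, 0.333, 0.04, 1.465, -0.013, 1.343, -0.059], TCP at [0.178, -0.625, 0.223] pointing down, gripper open.
Joint ranges: [-2.58, 2.58], [-0.38, 2.09], [-1.3, 1.39], [0.25, 2.4], [-1.5, 4.64], [0.08, 2.09], [-2.65, 2.65]. Speed limits (rad/s): [2.22, 2.22, 2.79, 2.79, 3.14, 3.14, 3.14].

INTERFACE

Orientations are given as a unit quaternion [x, y, z, w].
In Python, from plant import status, get_image, robot, spotter gives the robot as it stands. The module is installed in compiled form; this text tells all that it offers.
- The arm moves only by the tool drive_tool, never from a script. Its arguments are lists of equal length, an entry for each row: "xyz": the shift along the world's x, y, z in mm, a list of three; "twist": the turn, a rotation vector about the world's x, y, z in degrees, a list of three. In form: {"xyz": [[dx, dy, dz], ...], "twist": [[rx, ry, rz], ...]}. A call has 1 to 20 rows; each row is the pose to reach, as a shift and turn from the pose measured when the call began; what a row does not reach only later rows make up. A row lasts 1/10 s, in which the tool goes at most 50 mm and 8.59 degrees, less where a joint would pass 70% of its speed; a pose out of reach is approached as far as the arm can. A call with a gripper value outside its range is refused whole. "claw" is the finger opening in mm, from 0 to 87, set as the call begins (left out, the last holds). The fingers move at their own pace and stop on an object; "squeeze" is the grip in N (left out, the last holds). Time passes only in rows, so rows that repeat a pose let the fingers close. It gives the time, the measured TCP pose, the force and the opening at its end, in the units of the state.
- status.get_obs(): the state, without advancing time (a new reading comes with each control period).
- get_image(name): name is "scene" or "top" or "wrist"; returns a dict with "image" (384x512x3 uint8, red, green, blue), "fx", "fy", "cx", "cy" (pixels), "dist" ([k1, k2, p1, p2, k3] as OpenCV has them; the pictures are not rectified), "cam_to_world" (4x4, takes a point from camera to world coordinates); the wrist camera has in their place "T_tool_cam" (4x4, takes a point from camera to tool coordinates, whose origin is the TCP and whose axes are the flange's). Camera axes: x right, y down, z forward; pixel columns grow to the right and rows downward; lengths in m; the calibration is good to about 2 mm. A picture is of the moment at which its call begins: read the wrist's pose just before it. There is no depth.
- robot.close_job(): hands the job in, once; it reports no verdict.
Trained networks look in a picture, given as the dict that the camera call returned (one of the last four; its "shot" number tells which), for a name from the list of things; names that differ only in an ending like _2 or _b are one class to them, and where a whole thing is asked for, a point or a joint stands for the part that bears it (a point fixed in the world has none). Each returns a list of dicts, best first, with "p" (0 to 1); they miss things now and then, are a little off and sometimes report something else, mostly with a low value. They report only what shows in the picture. A call takes as long as a camera call.
- spotter.regions_of(picture, query): "mask" (384x512 bool, what is visible of it) and "bbox" ([left, top, right, bottom] in pixels, round what is visible of it).
- spotter.tip_of(picture, query): "xy" ([column, row] in pixels: a listed point, or the origin of a listed thing).
The state is a dict: "time_s": time; "qpos": joint angles; "qd": joint speeds; "joint_efforts": joint torques, N m; "eef_pos": TCP position; "orientation": TCP orientation; "wrist_force": force on the tool from outside, world axes, zero at the start; "wrist_torque": the same for the moment, N m; "grip_width": finger opening in m.
Only numpy, scipy, OpenCV 4.12 (cv2) and the standard library are available. Lean on these libraries where they do the work, as an engineer would, in place of code of your own. Each camera call takes 0.05 s, during which the arm holds its last target. There are 200 camera calls.

TASK

Pick up the wooden end panel that stands on its five tenons and lower it upright into the base board in the cradle, all five tenons in their five mortises at once, feeling for the mortises with light pressure because the board may lie a little off the middle of the cradle. Press the panel down with a firm push of about 10 to 20 N until its shoulders bear on the board, then let go of it. Never force it (60 N between panel and board would break the tenons) and leave the glue bottle, the wax tin and the sanding block where they are.

Things in the scene. Friction and masses are not known exactly. Their poses are not given: they have to be found in the camera images.
- panel_mid (a point): Centre of the end panel: a loose mid-brown wooden plate, about 0.16 kg, 18 mm thick (x), 110 mm long (y), 80 mm high (z up), standing on its five tenons. The point is 40 mm above the tenon tips and 40 mm below the top edge. The panel is the same either way round.
- panel_foot (a point): Level of the panel's tenon tips, under its centre; axes as panel_mid. Five tenons stand at y = -44, -22, 0, 22 and 44 mm, each 18 mm long (z), 12 mm along y and 18 mm along x; the plain panel (its shoulders) begins 18 mm above this point.
- cradle_mid (a point): Middle of the fixed cradle at the height of the upper face of the pale base board held in it, 30 mm above the table; y runs along the board. The board (56 x 190 x 22 mm in x, y, z) is immovable, square and centred in x, but lies up to 12 mm either way along y from this point, unmeasured. On its unbroken face the panel's centre is 40 mm above this point; fully home, 22 mm.
- cradle_floor (a point): Point on the table under the cradle's middle, same axes. The board has five mortises, at -44, -22, 0, 22, 44 mm along y from the board's own middle, each 21 mm in x, 14 mm in y, right through: play of 1.5 mm in x and 1 mm in y on each side of a tenon. Cradle: dark-rimmed tray 100 x 252 mm; four steel tongues at y = +-80 mm, |x| over 22 mm, up to 37 mm high.
- glue_bottle: White glue bottle with a red cap, 40 mm across, 110 mm tall, standing loose beyond the cradle; origin at the centre of its underside. Bystander.
- wax_tin: Round tin with a yellow band, 49 mm across, 40 mm tall, loose, beyond the cradle to the right; origin at the centre of its underside. Bystander.
- sanding_block: Wooden sanding block, 87 x 112 x 26 mm, lying loose; origin at the centre of its underside. Bystander.

How it is judged:
On the way:
1. the panel is fully home in the board and pressed onto it with at least 6 N (z of panel_mid in the frame of cradle_mid below 0.024 m and horizontal distance between panel_mid and cradle_mid below 0.016 m and angle between panel_mid's own z axis and vertical below 0.06 rad and contact force between panel and board above 6 N), for 0.2 s.
At the end, for the whole second after the job is handed in: The panel stands upright (within 3.5 degrees) and released in the base board, all five tenons in their own mortises, its shoulders on the board (centre less than 24 mm above the board's face, within 16 mm of the cradle's middle in plan) (z of panel_mid in the frame of cradle_mid below 0.024 m and horizontal distance between panel_mid and cradle_mid below 0.016 m and angle between panel_mid's own z axis and vertical below 0.06 rad and angle between the y axis of panel_mid and the y axis of cradle_mid, either way round below 0.08 rad); the robot touches nothing.
It fails at once if panel and board pressed together with more than 60 N (contact force between panel and board above 60 N).
It fails at once if a bystander (glue bottle, wax tin or sanding block) moved more than 20 mm (distance of any of glue_bottle, wax_tin, sanding_block from where it was at the start of the episode above 0.02 m).
It also fails if it takes over 72 s, if anything falls off the work surface, if the arm or the gripper's body presses on something with over 40 N, if the wrist force passes 120 N, or if a joint passes its speed limit or range.

## Working session

There is one attempt and no reset: what is moved stays moved. The work goes in short steps, Python scripts to look and compute and a tool call to move; the robot and the scene stay as the last step left them, time stands still between calls to the robot, and variables do not carry over. Pictures are saved under pics/ and viewed, about 8 in all and at most 12, crops included, and the job is handed in when it is done.

Besides the shell and the picture viewer there is one more tool, called as name(argument=value, ...) on one line, values as JSON. drive_tool: Moves the arm, as the interface text tells. Its arguments: {"type":"object","properties":{"xyz":{"type":"array","items":{"type":"array","items":{"type":"number"}}},"twist":{"type":"array","items":{"type":"array","items":{"type":"number"}}},"claw":{"type":"number"},"squeeze":{"type":"number"}},"required":["xyz","twist"]}

```bash
mkdir -p pics
cat > h.py <<'E'
import numpy as np, cv2
from plant import status, get_image, robot, spotter
from scipy.spatial.transform import Rotation as R
def cam(d,obs=None):
    K=np.array([[d["fx"],0,d["cx"]],[0,d["fy"],d["cy"]],[0,0,1.]])
    if "cam_to_world" in d: T=np.array(d["cam_to_world"])
    else:
        A=np.eye(4);A[:3,:3]=R.from_quat(obs["orientation"]).as_matrix();A[:3,3]=obs["eef_pos"];T=A@np.array(d["T_tool_cam"])
    return K,np.array(d["dist"],float),T
def at_z(d,px,z,obs=None):
    K,D,T=cam(d,obs)
    u=cv2.undistortPoints(np.array(px,float).reshape(-1,1,2),K,D).reshape(-1,2)
    r=np.c_[u,np.ones(len(u))]@T[:3,:3].T
    s=(z-T[2,3])/r[:,2]
    return T[:3,3]+r*s[:,None]
def proj(d,P,obs=None):
    K,D,T=cam(d,obs);Ti=np.linalg.inv(T)
    return cv2.projectPoints(np.array(P,float).reshape(-1,3),cv2.Rodrigues(Ti[:3,:3])[0],Ti[:3,3],K,D)[0].reshape(-1,2)
def save(d,n,crop=None,s=1):
    im=d["image"][...,::-1]
    if crop: im=im[crop[1]:crop[3],crop[0]:crop[2]]
    cv2.imwrite("pics/"+n,cv2.resize(im,None,fx=s,fy=s,interpolation=cv2.INTER_CUBIC))
E
python3 - <<'E'
from h import *
o=status.get_obs();print(o)
ims=[]
for n in("top","scene"):
    d=get_image(n);ims.append(d["image"][...,::-1])
    print(n,np.round(d["cam_to_world"],3).tolist())
    for q,z in(("panel_mid",.04),("panel_foot",0),("cradle_mid",.03),("cradle_floor",0),("glue_bottle",0),("wax_tin",0),("sanding_block",0)):
        t=spotter.tip_of(d,q)[:2]
        print(q,[(np.round(a["xy"],1).tolist(),round(a["p"],2),at_z(d,a["xy"],z)[0].round(4).tolist()) for a in t])
    for q,z in(("panel_mid",.08),("cradle_mid",.03)):
        for a in spotter.regions_of(d,q)[:1]:
            m=a["mask"];c=cv2.minAreaRect(np.argwhere(m)[:,::-1].astype(np.float32));print(q,a["bbox"],a["p"],at_z(d,cv2.boxPoints(c),z).round(3).tolist())
cv2.imwrite("pics/a.png",cv2.resize(np.vstack(ims),None,fx=.78,fy=.78)); cv2.imwrite("pics/top.png",cv2.resize(ims[0],None,fx=1.5,fy=1.5))
E
```

```text
{'time_s': 0.0, 'qpos': array([ 1.19379743,  0.33391513,  0.03987299,  1.46623373, -0.01341338,
        1.34331255, -0.0585293 ]), 'qd': array([-0.00020274, -0.00068817,  0.00045509, -0.00016995,  0.00080044,
       -0.00120044, -0.00147332]), 'joint_efforts': array([ 1.02553076e-03, -6.56368446e+01,  1.33582346e+00, -4.03793836e+01,
       -5.97853982e-02,  4.49485041e-02,  1.71523943e-04]), 'eef_pos': array([ 0.17810784, -0.62464629,  0.22167491]), 'orientation': array([ 9.90371997e-01,  1.38429283e-01, -1.58213970e-04, -7.85587409e-04]), 'wrist_force': array([-0.48579153,  0.24437864, -0.29366517]), 'wrist_torque': array([-0.00392454,  0.01358411,  0.03701913]), 'grip_width': 0.08673724472724952}
top [[-0.023, -0.986, 0.165, 0.394], [-1.0, 0.022, -0.01, -0.015], [0.006, -0.165, -0.986, 1.121], [0.0, 0.0, 0.0, 1.0]]
panel_mid [([149.0, 220.7], 0.62, [0.4942, 0.2668, 0.04])]
panel_foot [([156.0, 221.9], 0.82, [0.4939, 0.2563, 0.0])]
cradle_mid [([283.3, 225.8], 0.96, [0.4723, -0.1157, 0.03])]
cradle_floor [([276.3, 221.5], 0.77, [0.4876, -0.0983, 0.0])]
glue_bottle [([235.5, 152.6],
[... 666 characters left out ...]
.4924, 0.2546, 0.04])]
panel_foot [([206.3, 297.7], 0.62, [0.4903, 0.2522, 0.0])]
cradle_mid [([309.0, 191.6], 0.65, [0.4958, -0.1097, 0.03])]
cradle_floor [([310.0, 201.9], 0.71, [0.4884, -0.1091, 0.0])]
glue_bottle [([213.5, 193.6], 0.85, [0.6947, 0.0273, 0.0])]
wax_tin [([287.4, 138.0], 0.66, [0.7053, -0.3104, 0.0])]
sanding_block [([141.8, 235.7], 0.67, [0.7155, 0.2344, 0.0]), ([308.5, 201.2], 0.54, [0.4927, -0.1088, 0.0])]
panel_mid [181.4, 249.7, 220.5, 317.7] 0.66 [[0.478, 0.331, 0.08], [0.515, 0.202, 0.08], [0.461, 0.201, 0.08], [0.432, 0.326, 0.08]]
cradle_mid [259.0, 170.1, 361.1, 237.0] 0.91 [[0.568, 0.011, 0.03], [0.496, -0.292, 0.03], [0.388, -0.187, 0.03], [0.467, 0.073, 0.03]]
```

View pics/a.png

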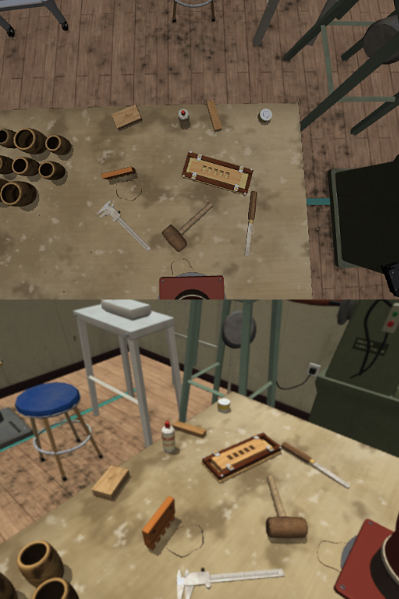

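The top view shows the panel at about (152,222) and the cradle at (280,222), with the bottle, tin and block beyond them. The networks agree with this. I'll look closer with the wrist camera, cradle first.

drive_tool(xyz=[[45, 75, 15], [90, 150, 30], [135, 225, 45], [180, 300, 60], [225, 375, 70], [270, 450, 80], [310, 520, 80], [310, 520, 80], [310, 520, 80], [310, 520, 80], [310, 520, 80], [310, 520, 80], [310, 520, 80], [310, 520, 80], [310, 520, 80], [310, 520, 80]], twist=[[0, 0, 8], [0, 0, 16], [0, 0, 24], [0, 0, 32], [0, 0, 40], [0, 0, 48], [0, 0, 56.7], [0, 0, 56.7], [0, 0, 56.7], [0, 0, 56.7], [0, 0, 56.7], [0, 0, 56.7], [0, 0, 56.7], [0, 0, 56.7], [0, 0, 56.7], [0, 0, 56.7]])

```text
time_s: 2.6
eef_pos: [0.4874, -0.1071, 0.3023]
orientation: [0.807, 0.591, -0.0, -0.0]
wrist_force: [-0.2, -0.0, -0.8]
grip_width: 0.0871
```

Run:
```python
from h import *
o=status.get_obs();print(o["time_s"],o["eef_pos"],o["orientation"],o["qpos"].round(2))
d=get_image("wrist");print(np.round(d["T_tool_cam"],3).tolist())
for q,z in(("cradle_mid",.03),("cradle_floor",0)):
    for a in spotter.tip_of(d,q)[:2]: print(q,a["xy"],a["p"],at_z(d,a["xy"],z,o))
save(d,"w1.png",None,1.5)
```

```text
2.6 [ 0.48743148 -0.10712554  0.30226781] [ 8.06754736e-01  5.90886305e-01 -4.10359497e-04 -4.31087866e-05] [ 0.67  0.02 -0.55  1.67  0.01  1.45 -0.18]
[[-0.0, -0.965, -0.262, 0.071], [1.0, -0.0, 0.0, 0.0], [-0.0, -0.262, 0.965, -0.162], [0.0, 0.0, 0.0, 1.0]]
cradle_mid [260.7, 157.7] 0.84 [[ 0.48823218 -0.10912201  0.03      ]]
cradle_floor [260.1, 151.1] 0.98 [[ 0.48898754 -0.10388741  0.        ]]
```

View pics/w1.png

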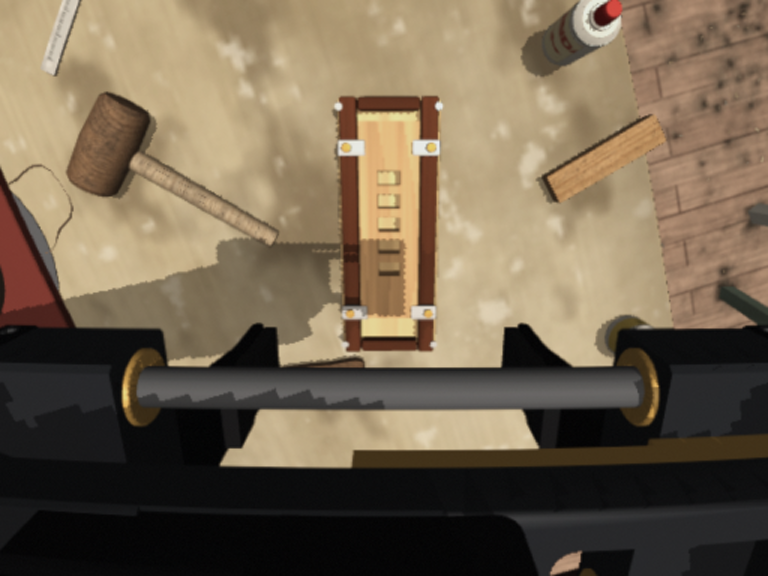

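The wrist view shows the cradle (columns 338-440, rows 97-350 at 1.5x) with five mortises at column 388, rows 178-269. I'll rectify it onto the board plane for accurate reading.

```bash
cat >> h.py <<'E'
def rect(d,o,c,yaw,z,W,H,s):
    # up in picture = +y of local frame, right = +x ; W,H mm
    ys,xs=np.mgrid[0:int(H*s),0:int(W*s)]
    lx=(xs/s-W/2)/1e3; ly=(H/2-ys/s)/1e3
    P=np.stack([c[0]+lx*np.cos(yaw)-ly*np.sin(yaw),c[1]+lx*np.sin(yaw)+ly*np.cos(yaw),np.full(lx.shape,z)],-1)
    p=proj(d,P,o).reshape(xs.shape+(2,)).astype(np.float32)
    return cv2.remap(d["image"][...,::-1],p[...,0],p[...,1],cv2.INTER_CUBIC)
E
python3 - <<'E'
from h import *
o=status.get_obs();d=get_image("wrist")
yaw=np.radians(-17.3)
a=rect(d,o,(.488,-.106),yaw,.03,130,280,2.1)
b=rect(d,o,(.488,-.106),yaw,.03,40,140,4.2)
a=cv2.copyMakeBorder(a,0,0,0,10,0)
im=np.hstack([a,b]);
for k in range(0,280,20): cv2.putText(im,str(140-k),(0,int(k*2.1)+4),0,.35,(255,0,255)); cv2.line(im,(25,int(k*2.1)),(30,int(k*2.1)),(255,0,255))
for k in range(10,130,20): cv2.line(im,(int(k*2.1-2.1*5),0),(int(k*2.1-2.1*5),6),(255,0,255))
x0=a.shape[1]
for k in range(0,140,10): cv2.putText(im,str(70-k),(x0,int(k*4.2)+4),0,.35,(255,0,255))
for k in range(0,40,10): cv2.line(im,(x0+int(k*4.2),0),(x0+int(k*4.2),8),(255,0,255))
cv2.imwrite("pics/r1.png",im);print(im.shape)
E
```

```text
(588, 451, 3)
```

View pics/r1.png

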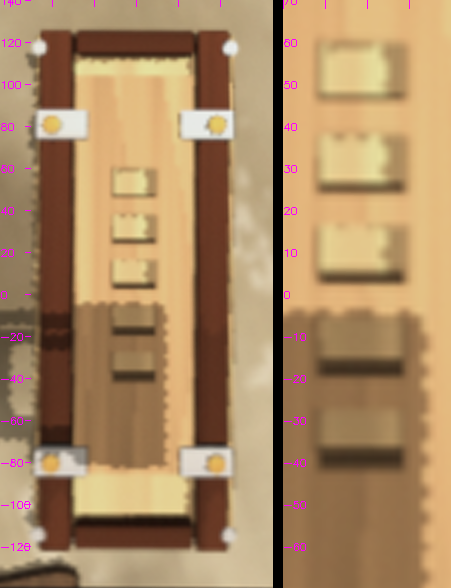

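Yaw −17.3° fits. The mortise centres read 53.5, 31.5, 10, −12 and −34 mm, so the board's middle is at about (0.4898, −0.0963), roughly +9.8 mm along the cradle. Now the panel.

drive_tool(xyz=[[0, 50, 0], [0, 100, 0], [0, 150, 0], [0, 200, 0], [0, 250, 0], [0, 300, 0], [0, 340, 0], [0, 340, 0], [0, 340, 0], [0, 340, 0], [0, 340, 0]], twist=[[0, 0, 6], [0, 0, 12], [0, 0, 18], [0, 0, 24], [0, 0, 30], [0, 0, 32], [0, 0, 32], [0, 0, 32], [0, 0, 32], [0, 0, 32], [0, 0, 32]])

```text
time_s: 3.9
eef_pos: [0.4884, 0.2322, 0.3025]
orientation: [0.613, 0.79, -0.0, 0.0]
wrist_force: [-0.7, -0.0, -0.7]
grip_width: 0.0868
```

Run:
```python
from h import *
o=status.get_obs();print(o["time_s"],o["eef_pos"],o["orientation"],o["qpos"].round(2))
d=get_image("wrist")
for q,z in(("panel_mid",.04),("panel_foot",0)):
    for a in spotter.tip_of(d,q)[:2]: print(q,a["xy"],a["p"],at_z(d,a["xy"],z,o))
yaw=np.radians(14.7);c=(.490,.252)
a=cv2.resize(d["image"][...,::-1],None,fx=1,fy=1)
b=rect(d,o,c,yaw,.08,60,150,3.5)
for k in range(0,150,10): cv2.putText(b,str(75-k),(0,int(k*3.5)+4),0,.35,(255,0,255))
for k in range(0,60,10): cv2.line(b,(int(k*3.5),0),(int(k*3.5),8),(255,0,255))
im=np.zeros((525,512+b.shape[1],3),np.uint8);im[:384,:512]=a;im[:525,512:]=b
cv2.imwrite("pics/r2.png",im)
```

```text
3.9 [0.48842518 0.23217502 0.30247517] [ 6.13247083e-01  7.89890986e-01 -3.39783985e-04  3.60584739e-04] [ 0.26  0.16 -0.88  1.57  0.13  1.47 -0.37]
```

View pics/r2.png

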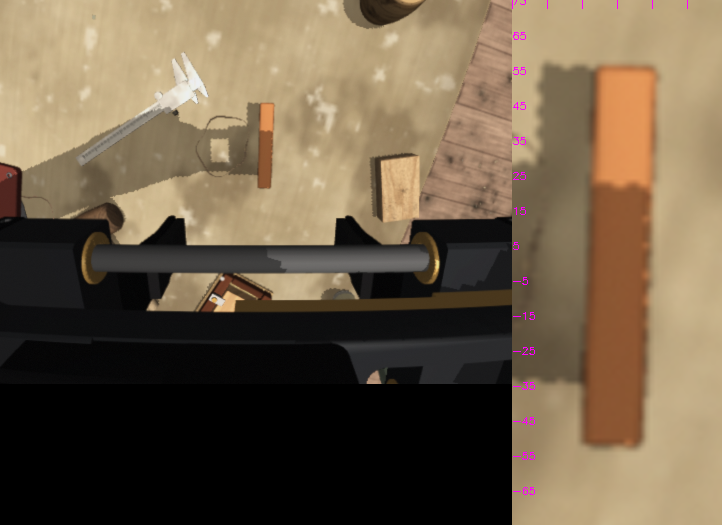

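The panel's top face centre is at about (0.490, 0.254), yaw 12.7°, measured length 108.5 mm (nominal 110). The grasp goes at panel height 55 mm.

drive_tool(xyz=[[2, 22, -50], [2, 22, -100], [2, 22, -150], [2, 22, -190], [2, 22, -220], [2, 22, -245], [2, 22, -266], [2, 22, -266], [2, 22, -266], [2, 22, -266]], twist=[[0, 0, -1.65], [0, 0, -1.65], [0, 0, -1.65], [0, 0, -1.65], [0, 0, -1.65], [0, 0, -1.65], [0, 0, -1.65], [0, 0, -1.65], [0, 0, -1.65], [0, 0, -1.65]])

```text
time_s: 5.05
eef_pos: [0.4911, 0.2552, 0.0381]
orientation: [0.624, 0.781, 0.001, 0.001]
wrist_force: [-0.2, 0.1, 0.3]
grip_width: 0.0867
```

drive_tool(xyz=[[0, 0, 0], [0, 0, 0], [0, 0, 0], [0, 0, 0], [0, 0, 0], [0, 0, 0], [0, 0, 0], [0, 0, 0], [0, 0, 0], [0, 0, 0]], twist=[[0, 0, 0], [0, 0, 0], [0, 0, 0], [0, 0, 0], [0, 0, 0], [0, 0, 0], [0, 0, 0], [0, 0, 0], [0, 0, 0], [0, 0, 0]], claw=0, squeeze=40)

```text
time_s: 6.05
eef_pos: [0.4911, 0.2552, 0.038]
orientation: [0.624, 0.781, 0.001, 0.001]
wrist_force: [0.4, 0.6, 0.6]
grip_width: 0.0182
```

Gripped at 18.2 mm opening. Lift and carry above the board.

drive_tool(xyz=[[0, 0, 30], [0, 0, 70], [0, -15, 110], [0, -50, 120], [0, -90, 120], [0, -130, 120], [0, -170, 120], [0, -210, 120], [0, -250, 120], [0, -290, 120], [0, -330, 120], [-1, -350, 120], [-1, -350, 120], [-1, -350, 120], [-1, -350, 120]], twist=[[0, 0, 0], [0, 0, 0], [0, 0, -2], [0, 0, -5], [0, 0, -9], [0, 0, -13], [0, 0, -17], [0, 0, -21], [0, 0, -25], [0, 0, -29], [0, 0, -30], [0, 0, -30], [0, 0, -30], [0, 0, -30], [0, 0, -30]])

```text
time_s: 7.55
eef_pos: [0.4901, -0.0934, 0.1579]
orientation: [0.805, 0.594, 0.001, 0.001]
wrist_force: [-0.3, 0.1, -1.5]
grip_width: 0.0179
```

Run:
```python
from h import *
o=status.get_obs();print(o["time_s"],o["eef_pos"],o["orientation"],o["wrist_force"],o["grip_width"])
q=o["orientation"];print("tool y yaw",np.degrees(2*np.arctan2(q[1],q[0]))-90)
d=get_image("wrist");s=get_image("scene")
for n,a,ob in(("w",d,o),("s",s,None)):
    for t in spotter.tip_of(a,"panel_foot")[:1]+spotter.tip_of(a,"panel_mid")[:1]: print(n,t)
im=np.vstack([cv2.resize(d["image"][:,:,::-1],None,fx=1.0,fy=1.0)[:,100:400],])
im=cv2.resize(im,None,fx=1.55,fy=1.55)
b=cv2.resize(s["image"][120:270,230:380,::-1],None,fx=2.2,fy=2.2)
W=np.zeros((im.shape[0],im.shape[1]+b.shape[1],3),np.uint8);W[:,:im.shape[1]]=im;W[:b.shape[0],im.shape[1]:]=b
cv2.imwrite("pics/w3.png",W);print(W.shape)
```

```text
7.55 [ 0.49006615 -0.09337722  0.15792569] [8.04682356e-01 5.93704926e-01 5.20127854e-04 7.04210711e-04] [-0.32795863  0.10371183 -1.54926603] 0.017934718586738504
tool y yaw -17.159239178979064
s {'xy': [312.7, 165.6], 'p': 0.67}
s {'xy': [314.3, 151.2], 'p': 0.9}
(595, 795, 3)
```

View pics/w3.png

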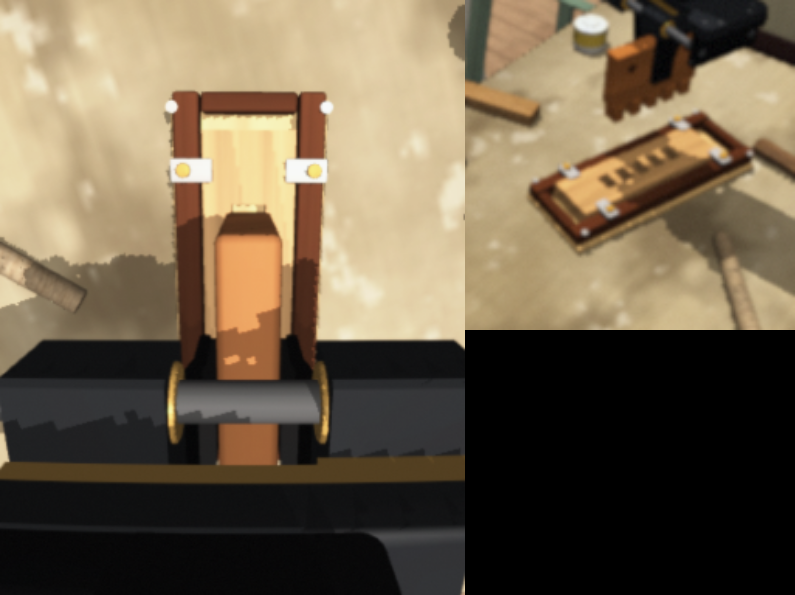

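The wrist picture shows the held panel's far end, with its top edge at row 235, its foot edge at row 212, and the far mortise's edge at row 205 just beyond it. I'll use those for the relative offset.

Run:
```python
from h import *
o=status.get_obs();d=get_image("wrist")
f=lambda c,r:(c/1.55+100,r/1.55)
yaw=np.radians(-17.2);ux=np.array([np.cos(yaw),np.sin(yaw)]);uy=np.array([-ux[1],ux[0]])
tz=o["eef_pos"][2]-.038
for n,p,z in(("top edge",f(249,235),tz+.08),("foot edge",f(250,212.5),tz),("mort edge",f(249,205),.03)):
    P=at_z(d,p,z,o)[0];r=(P[:2]-o["eef_pos"][:2])*1e3
    print(n,np.round(P,4),"local x,y from TCP",(r@ux).round(1),(r@uy).round(1))
# gradient profile: centre column strip
g=cv2.cvtColor(d["image"],cv2.COLOR_RGB2GRAY)[:, 252:270].mean(1)
print([(i,int(v)) for i,v in enumerate(g) if 120<i<165])
save(d,"c4.png",(215,110,310,170),8)
```

```text
top edge [ 0.5065 -0.0432  0.2   ] local x,y from TCP 0.5 53.7
foot edge [ 0.5066 -0.0455  0.12  ] local x,y from TCP 1.3 51.4
mort edge [ 0.5053 -0.0498  0.03  ] local x,y from TCP 1.3 47.0
[(121, 220), (122, 220), (123, 220), (124, 220), (125, 220), (126, 221), (127, 221), (128, 220), (129, 220), (130, 217), (131, 206), (132, 211), (133, 214), (134, 217), (135, 215), (136, 175), (137, 98), (138, 60), (139, 60), (140, 61), (141, 59), (142, 58), (143, 57), (144, 55), (145, 55), (146, 55), (147, 55), (148, 55), (149, 58), (150, 67), (151, 98), (152, 136), (153, 154), (154, 163), (155, 170), (156, 176), (157, 181), (158, 183), (159, 183), (160, 182), (161, 182), (162, 182), (163, 182), (164, 182)]
```

View pics/c4.png

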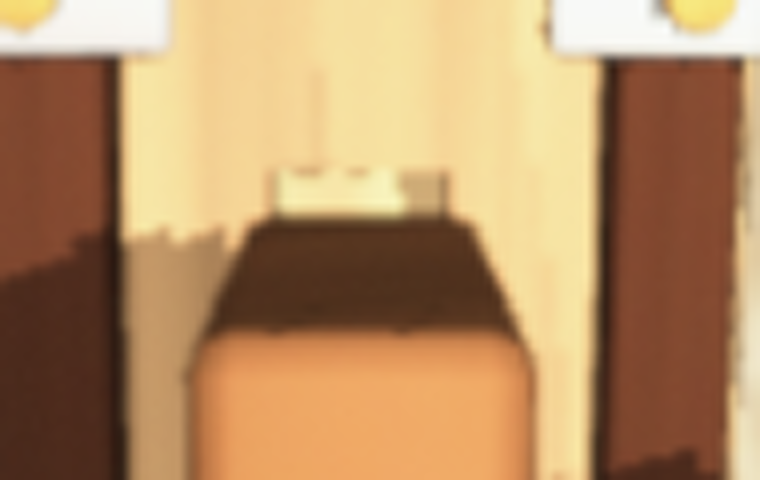

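Run:
```python
from h import *
o=status.get_obs();d=get_image("wrist")
f=lambda c,r:(c/8+215-.5,r/8+110-.5)
q=o["orientation"];yaw=2*np.arctan2(q[1],q[0])-np.pi/2;ux=np.array([np.cos(yaw),np.sin(yaw)]);uy=np.array([-ux[1],ux[0]])
tz=o["eef_pos"][2]-.038
for n,p,z in(("top edge",f(363.5,328),tz+.08),("shoulder edge",f(364,217),tz+.018),("mort edge",f(361,170),.03),("mortL",f(275,190),.03),("mortR",f(447,190),.03),("rimL",f(118,170),.03),("rimR",f(603,170),.03),("rimL",f(125,470),.03),("rimR",f(597,470),.03),("bodyL",f(195,345),tz+.08),("bodyR",f(530,345),tz+.08),("shL",f(258,217),tz+.018),("shR",f(470,217),tz+.018)):
    P=at_z(d,p,z,o)[0];r=(P[:2]-o["eef_pos"][:2])*1e3
    print(n,np.round(P,4),(r@ux).round(1),(r@uy).round(1))
```

```text
top edge [ 0.5063 -0.0428  0.2   ] 0.2 54.1
shoulder edge [ 0.5063 -0.0434  0.138 ] 0.4 53.5
mort edge [ 0.5047 -0.0482  0.03  ] 0.3 48.4
mortL [ 0.4943 -0.0474  0.03  ] -9.9 46.1
mortR [ 0.5138 -0.0535  0.03  ] 10.5 46.1
rimL [ 0.4773 -0.0397  0.03  ] -28.4 48.5
rimR [ 0.5321 -0.0567  0.03  ] 29.0 48.5
rimL [ 0.4665 -0.0742  0.03  ] -28.5 12.3
rimR [ 0.5215 -0.0913  0.03  ] 29.1 12.3
bodyL [ 0.4981 -0.0411  0.2   ] -8.1 53.3
bodyR [ 0.514 -0.046  0.2  ] 8.5 53.3
shL [ 0.4988 -0.0411  0.138 ] -7.5 53.5
shR [ 0.5139 -0.0457  0.138 ] 8.3 53.5
```

Relative to the TCP, the panel centre is at −1.2 mm along y and the board middle at −2.6 mm, with x and yaw matching. Shift −1.4 mm along the panel and go down to just above the board.

drive_tool(xyz=[[-0.4, -1.3, -25], [-0.4, -1.3, -50], [-0.4, -1.3, -70], [-0.4, -1.3, -82], [-0.4, -1.3, -85], [-0.4, -1.3, -85], [-0.4, -1.3, -85]], twist=[[0, 0, 0], [0, 0, 0], [0, 0, 0], [0, 0, 0], [0, 0, 0], [0, 0, 0], [0, 0, 0]])

```text
time_s: 8.65
eef_pos: [0.4904, -0.0959, 0.074]
orientation: [0.805, 0.593, 0.001, 0.001]
wrist_force: [-0.1, 0.3, -2.1]
grip_width: 0.018
```

Run:
```python
from h import *
o=status.get_obs();print(o["time_s"],o["eef_pos"],o["orientation"],o["wrist_force"])
print(R.from_quat(o["orientation"]).as_matrix()[:,2])
d=get_image("scene");save(d,"s5.png",(230,120,380,240),5)
```

```text
8.65 [ 0.49037162 -0.09588812  0.07395136] [0.80508621 0.59315538 0.00088846 0.00144784] [-0.13038031  0.27187017 -2.0733344 ]
[ 0.00314817 -0.00127728 -0.99999423]
```

View pics/s5.png

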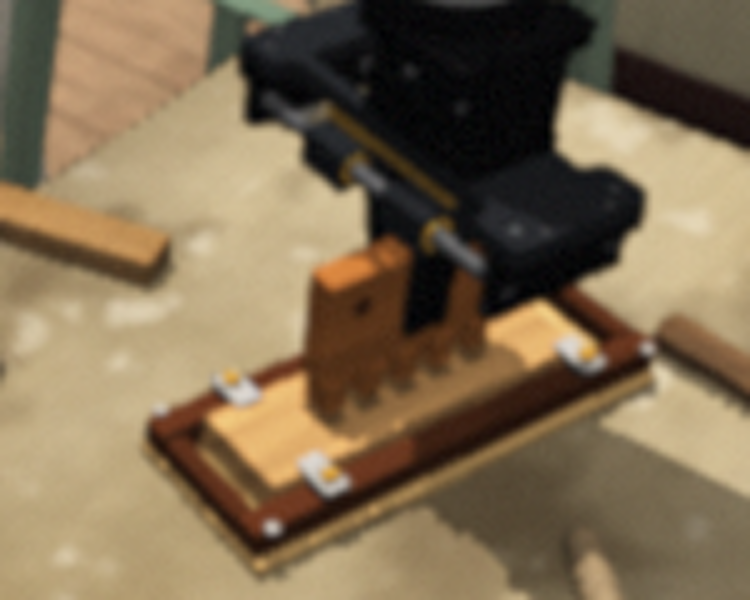

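The panel hangs just above the board with the tenons over the mortise row. The TCP strayed by (+0.7, −1.2) mm from the target, so I'll correct that while lowering and watch the force.

drive_tool(xyz=[[-0.7, 1.2, 0], [-0.7, 1.2, -2], [-0.7, 1.2, -4], [-0.7, 1.2, -5.5], [-0.7, 1.2, -6.5], [-0.7, 1.2, -7], [-0.7, 1.2, -7]], twist=[[0, 0, 0], [0, 0, 0], [0, 0, 0], [0, 0, 0], [0, 0, 0], [0, 0, 0], [0, 0, 0]])

```text
time_s: 9.4
eef_pos: [0.4897, -0.0947, 0.0669]
orientation: [0.805, 0.593, 0.001, 0.001]
wrist_force: [0.1, -0.3, -2.1]
grip_width: 0.0176
```

drive_tool(xyz=[[0, 0, -1], [0, 0, -2], [0, 0, -2.5], [0, 0, -2.5]], twist=[[0, 0, 0], [0, 0, 0], [0, 0, 0], [0, 0, 0]])

```text
time_s: 9.8
eef_pos: [0.4896, -0.0947, 0.0643]
orientation: [0.805, 0.593, 0.001, 0.001]
wrist_force: [-0.2, -0.3, -2.3]
grip_width: 0.018
```

No contact force, and the tips should be about 3.7 mm below the face. The tenons look to be entering.

drive_tool(xyz=[[0, 0, -1], [0, 0, -2], [0, 0, -3], [0, 0, -4], [0, 0, -4]], twist=[[0, 0, 0], [0, 0, 0], [0, 0, 0], [0, 0, 0], [0, 0, 0]])

```text
time_s: 10.3
eef_pos: [0.4895, -0.0947, 0.0601]
orientation: [0.805, 0.593, 0.001, 0.001]
wrist_force: [0.5, 0.1, -1.4]
grip_width: 0.0177
```

drive_tool(xyz=[[0, 0, -1], [0, 0, -2], [0, 0, -3], [0, 0, -4], [0, 0, -5], [0, 0, -6], [0, 0, -7], [0, 0, -7]], twist=[[0, 0, 0], [0, 0, 0], [0, 0, 0], [0, 0, 0], [0, 0, 0], [0, 0, 0], [0, 0, 0], [0, 0, 0]])

```text
time_s: 11.1
eef_pos: [0.4894, -0.0947, 0.053]
orientation: [0.805, 0.593, 0.001, 0.001]
wrist_force: [-0.1, -0.2, -2.3]
grip_width: 0.0175
```

drive_tool(xyz=[[0, 0, -1], [0, 0, -2], [0, 0, -2.5], [0, 0, -2.5]], twist=[[0, 0, 0], [0, 0, 0], [0, 0, 0], [0, 0, 0]])

```text
time_s: 11.5
eef_pos: [0.4893, -0.0946, 0.0504]
orientation: [0.805, 0.593, 0.001, 0.001]
wrist_force: [-1.2, -0.6, -2.0]
grip_width: 0.0178
```

drive_tool(xyz=[[0, 0, -0.5], [0, 0, -0.5]], twist=[[0, 0, 0], [0, 0, 0]])

```text
time_s: 11.7
eef_pos: [0.4894, -0.0946, 0.05]
orientation: [0.805, 0.593, 0.001, 0.001]
wrist_force: [-0.5, 0.2, -1.3]
grip_width: 0.0178
```

drive_tool(xyz=[[0, 0, -0.5], [0, 0, -0.5]], twist=[[0, 0, 0], [0, 0, 0]])

```text
time_s: 11.9
eef_pos: [0.4894, -0.0946, 0.0499]
orientation: [0.805, 0.593, 0.001, 0.001]
wrist_force: [-2.1, 0.4, 5.9]
grip_width: 0.0174
```

drive_tool(xyz=[[0, 0, -0.5], [0, 0, -0.5]], twist=[[0, 0, 0], [0, 0, 0]])

```text
time_s: 12.1
eef_pos: [0.4895, -0.0947, 0.0499]
orientation: [0.805, 0.593, 0.0, 0.001]
wrist_force: [-3.6, 0.6, 5.6]
grip_width: 0.0179
```

It seats exactly at the predicted height (0.050), pushing with about 8 N for a 0.5 mm command. Now press with about 15 N and hold.

drive_tool(xyz=[[0, 0, -0.5], [0, 0, -1.0], [0, 0, -1.0], [0, 0, -1.0], [0, 0, -1.0], [0, 0, -1.0]], twist=[[0, 0, 0], [0, 0, 0], [0, 0, 0], [0, 0, 0], [0, 0, 0], [0, 0, 0]])

```text
time_s: 12.7
eef_pos: [0.4895, -0.0947, 0.0499]
orientation: [0.805, 0.593, 0.0, 0.002]
wrist_force: [-6.4, 1.5, 12.5]
grip_width: 0.0181
```

Pressed with about 14.5 N (12.5 measured plus 2 of tool-side weight) for 0.5 s. Relax and release.

drive_tool(xyz=[[0, 0, 0], [0, 0, 0], [0, 0, 0], [0, 0, 0], [0, 0, 0], [0, 0, 0], [0, 0, 0], [0, 0, 0]], twist=[[0, 0, 0], [0, 0, 0], [0, 0, 0], [0, 0, 0], [0, 0, 0], [0, 0, 0], [0, 0, 0], [0, 0, 0]], claw=60)

```text
time_s: 13.5
eef_pos: [0.4894, -0.0947, 0.0499]
orientation: [0.805, 0.593, 0.0, 0.002]
wrist_force: [0.1, 0.2, -0.0]
grip_width: 0.0592
```

drive_tool(xyz=[[0, 0, 15], [0, 0, 40], [0, 0, 80], [0, 0, 120], [0, 0, 160], [0, 0, 200], [0, 0, 220], [0, 0, 220], [0, 0, 220]], twist=[[0, 0, 0], [0, 0, 0], [0, 0, 0], [0, 0, 0], [0, 0, 0], [0, 0, 0], [0, 0, 0], [0, 0, 0], [0, 0, 0]])

```text
time_s: 14.4
eef_pos: [0.4894, -0.0945, 0.2705]
orientation: [0.805, 0.593, 0.0, 0.002]
wrist_force: [0.1, 0.1, -0.6]
grip_width: 0.0602
```

Run:
```python
from h import *
o=status.get_obs();print(o["time_s"],o["eef_pos"],o["wrist_force"],o["grip_width"])
d=get_image("wrist");s=get_image("scene")
for n,a,ob in(("w",d,o),("s",s,None)):
    for q,z in(("panel_mid",.052),("cradle_mid",.03)):
        for t in spotter.tip_of(a,q)[:1]: print(n,q,t["p"],at_z(a,t["xy"],z,ob)[0].round(4))
w=cv2.resize(d["image"][40:260,180:360,::-1],(400,489));b=cv2.resize(s["image"][130:240,250:360,::-1],(489,489))[:,:400]
cv2.imwrite("pics/e.png",np.hstack([w,b]))
```

```text
14.4 [ 0.48939584 -0.09452416  0.27050354] [ 0.1236906   0.1042607  -0.59238272] 0.060185810112740226
s panel_mid 0.92 [ 0.4926 -0.0987  0.052 ]
s cradle_mid 0.84 [ 0.4935 -0.1072  0.03  ]
```

View pics/e.png

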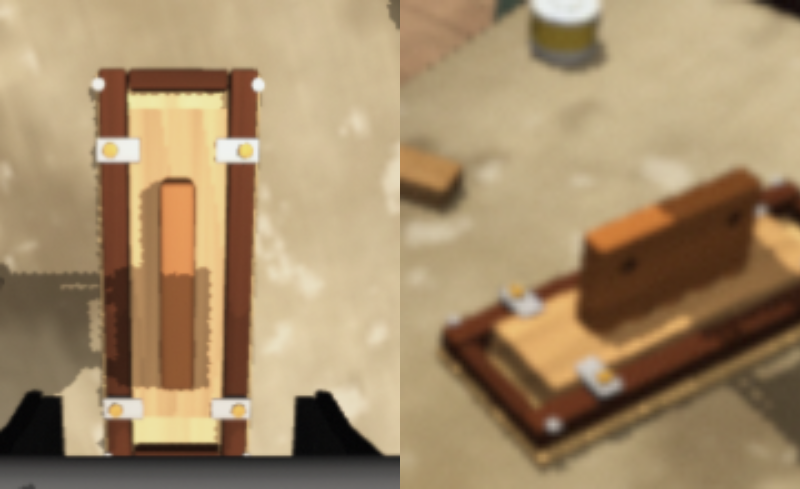

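The panel stands upright with its shoulders flush on the board and no tenons showing. It is free of the gripper and parallel to the cradle, so I'll hand it in.

```bash
python3 -c "
from plant import robot
print(robot.close_job())"
```

```text
the job is handed in; nothing more can be done
None
```

I seated the end panel fully in the base board, pressed it home, released it, and handed the job in at about 14.5 s. No verdict is reported.

- **Fit:** the wrist camera put the board about 9.8 mm off the cradle's middle. The tenons went in on the first try with no noticeable contact force, so no feeling-about was needed. The shoulders met the board at a TCP height of 0.050 m, as predicted.
- **Press:** I pushed with about 14.5 N (12.5 N measured plus about 2 N for the panel's weight) for about 0.5 s. A side force of about 6 N showed during the press and vanished on release.
- **Last checks:** the final pictures show the panel upright and parallel to the cradle, with no tenon visible. The scene camera puts it about 8.5 mm from the cradle's middle (limit 16 mm). The gripper is open, about 22 cm above where it let go, with no contact force.
- **What disagreed or went unchecked:**
  - One lowering move strayed by about 1.4 mm; I corrected it before contact.
  - The wrist-camera network did not find the panel or cradle in the last picture, so that distance comes from the scene camera alone.
  - I did not re-measure the bystanders at the end; nothing was moved near them.

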